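Sort watch-part tins into full and empty by feel

TASK

The three sealed silver tins on the watchmaker's bench look alike, but some are full and some are empty: lift each by its knob to feel how heavy it is, and stand the full ones in the blue tray and the empty ones in the wooden tray. Keep the tins upright, set them down rather than dropping them, and leave the loupe, tools, jar and movement holder on the bench where they are.

Things in the scene. Friction and masses are not known exactly. Their poses are not given: they have to be found in the camera images.
- tin_1: Sealed upright tin, one of three alike: aluminium, 68 mm diameter, white lid (top at 66 mm) with a central black round knob to lift it by, 36 mm diameter, top at 102 mm. Origin: centre of underside, z up. Full: 0.39 to 0.53 kg; empty: about 0.11 kg; contents packed on the axis. The name does not tell which. At least one of the three is full, at least one empty.
- tin_2: Sealed upright tin, one of three alike: aluminium, 68 mm diameter, white lid (top at 66 mm) with a central black round knob to lift it by, 36 mm diameter, top at 102 mm. Origin: centre of underside, z up. Full: 0.39 to 0.53 kg; empty: about 0.11 kg; contents packed on the axis. The name does not tell which. At least one of the three is full, at least one empty.
- tin_3: Sealed upright tin, one of three alike: aluminium, 68 mm diameter, white lid (top at 66 mm) with a central black round knob to lift it by, 36 mm diameter, top at 102 mm. Origin: centre of underside, z up. Full: 0.39 to 0.53 kg; empty: about 0.11 kg; contents packed on the axis. The name does not tell which. At least one of the three is full, at least one empty.
- blue_tray: Blue painted open tray fixed to the bench, for the full tins. Outside 210 mm (its x) by 114 mm (its y), 30 mm high; walls and floor 5 mm thick, so a tin standing in it has its underside 5 mm above the bench. Origin: centre of the underside, z up. Room for two tins side by side along x, for instance 50 mm either side of the centre.
- wood_tray: Brown wooden open tray fixed to the bench, for the empty tins. Outside 210 mm (its x) by 114 mm (its y), 30 mm high; walls and floor 5 mm thick, so a tin standing in it has its underside 5 mm above the bench. Origin: centre of the underside, z up. Room for two tins side by side along x, for instance 50 mm either side of the centre.
- loupe: Black flared bench loupe with a silver rim, 64 mm diameter at the foot, 54 mm high, standing among the tins. Origin: centre of its underside. Not to be disturbed.
- screwdriver: Screwdriver, 140 mm long, lying between the tins, along its x. Origin: under its middle. Not to be disturbed.
- brush: Bench brush, 160 mm long, lying beyond the tins, along its x. Origin: under its middle. Not to be disturbed.
- jar: Closed amber glass jar, 52 mm diameter, 70 mm high, black cap. Origin: centre of its underside. Not to be disturbed.
- holder: Steel and brass movement holder, 68 mm diameter, 24 mm high. Origin: centre of its underside. Not to be disturbed.
- pegwood: Flat wooden stick, 150 by 12 by 8 mm, lying near the robot, along its x. Origin: centre of its underside. Not to be disturbed.

How it is judged:
By the outcome, as a careful person would: the job done as asked, in the order asked, and still so for the second after the job is handed in, with the robot touching nothing.
It also fails if it takes over 67 s, if anything falls off the work surface, if the arm or the gripper's body presses on something with over 40 N, if the wrist force passes 120 N, or if a joint passes its speed limit or range.

ROBOT

A 6-joint arm with a two-finger parallel gripper is mounted at the origin on the work surface. World frame = base frame: x ahead of the robot, y to its left, z up, the work surface at z = 0. Lengths are in m, angles in rad, forces in N, time in s.
With the tool pointing down it reaches from about 0.325 to 0.875 m from the base axis. Payload 4.4 kg.
Tool frame: the origin (TCP) lies midway between the tips of the shut fingers; the grasp point (between the pads) lies 19 mm behind it (env.grip_point_offset is the distance from the TCP to the grasp point, in m); z points along the fingers, y is the direction in which the jaws open and shut (so a half turn about z gives the same grasp; the last joint's range is limited). The gripper opens to 85 mm and grips with 20 to 120 N. Pads are 22 mm wide; open, the fingers measure 114 mm over their backs; the gripper's body (76 mm by 85 mm) begins 54 mm behind the grasp point. The pads swing forward as they close: fully open they stand 13 mm farther back than shut.
Start: joints at [1.028, 0.207, 1.542, -0, 1.393, -0.15], TCP at [0.22, 0.531, 0.231] pointing down, gripper open.
Joint ranges: [-2.73, 2.73], [-0.86, 2.22], [0.23, 2.46], [-1.11, 4.25], [0.08, 2.63], [-2.82, 2.82]. Speed limits (rad/s): [2.79, 2.79, 3.14, 3.14, 3.14, 3.14].

INTERFACE

Orientations are given as a rotation vector (axis times angle).
In Python, from cell import env, kin, readout, optics, spot_in, trace gives the robot as it stands. The module is installed in compiled form; this text tells all that it offers. Calls block until the motion is done:
- env.move_to(position, orientation): joint-space move of the TCP to a pose.
- env.move_straight(position, rot=None, feed=0.15, stop_force=None): straight line of the TCP; rot=None keeps the orientation; feed is the mean speed in m/s. With stop_force (N) it stops when the force on the tool has changed by that much, and returns True; else False.
- env.set_joints(angles): joint-space move.
- env.open_jaws() and env.clamp(newtons=None): open the fingers fully, or close them until they stop; newtons is the grip in N (None keeps the last).
- env.dwell(seconds).
- kin.inverse_kinematics(position, orientation): joint angles nearest the present ones, or None.
- readout.state(): the state.
- optics.camera(name): name is "scene" or "top" or "wrist"; returns (picture, depth): 420x560x3 uint8, red, green, blue; 420x560 float32, m along the optical axis (not along the pixel's ray), 0 where there is no reading.
- optics.camera_model(name): a dict with "fov_y" (degrees; the focal length in pixels is half the picture's height over the tangent of half this angle, whatever the lens; pixels are square), "cx", "cy" (the principal point, pixels), "k1" (the pictures are not rectified: a ray, as slopes to the right and down, at radius r is drawn at 1 + k1 r^2 times it, then the intrinsics apply), "R" (3x3) and "t" (3): a world point X has camera coordinates R X + t. Camera axes: x right, y down, z forward; pixel columns grow to the right and rows downward; lengths in m; the calibration is good to about 2 mm. A picture is of the moment at which its call begins: read the wrist's pose just before it. camera_model takes no time and is no camera call; for the wrist camera it gives the pose at the moment of the call.
A pose or a line that the arm cannot do raises env.PlanningError and nothing moves.
- env.job_done(): hands the job in, once; it reports no verdict.
Trained networks look in the newest picture that a camera, given by its name, has taken for a name from the list of things; names that differ only in an ending like _2 or _b are one class to them, and where a whole thing is asked for, a point or a joint stands for the part that bears it (a point fixed in the world has none). Each returns a list of dicts, best first, with "score" (0 to 1); they miss things now and then, are a little off and sometimes report something else, mostly with a low value. They report only what shows in the picture. A call takes as long as a camera call.
- spot_in(query, camera): "uv" ([column, row] in pixels, amid what is visible of it).
- trace(query, camera): "pixels" (420x560 bool, what is visible of it) and "uv" ([column, row] in pixels, amid what is visible of it).
The state is a dict: "time": time; "joint_positions": joint angles; "qd": joint speeds; "joint_torque": joint torques, N m; "position": TCP position; "ee_rot": TCP orientation; "force": force on the tool from outside, world axes, zero at the start; "wrist_torque": the same for the moment, N m; "grip_width": finger opening in m.
Only numpy, scipy, OpenCV 4.12 (cv2) and the standard library are available. Lean on these libraries where they do the work, as an engineer would, in place of code of your own. Each camera call takes 0.05 s, during which the arm holds its last target.

## Working session

There is one attempt and no reset: what is moved stays moved. The work goes in short steps, each a Python script; the robot and the scene stay as the last script left them, time stands still between calls to the robot, and variables do not carry over. Pictures are saved under pics/ and viewed, and the job is handed in when it is done.

```bash
mkdir -p pics; python3 - <<'E'
from cell import env, kin, readout, optics, spot_in, trace
import cv2
for c in ["top","scene"]:
    p,d=optics.camera(c); cv2.imwrite(f"pics/{c}0.png",p[:,:,::-1]); m=optics.camera_model(c); print(c,m)
s=readout.state(); print({k:s[k] for k in("time","position","ee_rot","force","grip_width")}, env.grip_point_offset)
E
```

```text
top {'fov_y': 52.014537942754316, 'cx': 275.85281060234496, 'cy': 216.08927600698064, 'k1': -0.05408923346966779, 'R': array([[ 0.01156647, -0.99991631,  0.00579608],
       [-0.9912856 , -0.01222692, -0.13116161],
       [ 0.1312215 , -0.00422849, -0.99134406]]), 't': array([0.00186376, 0.59908272, 0.85573092])}
scene {'fov_y': 46.62604690548402, 'cx': 274.39161930034686, 'cy': 214.51429523147905, 'k1': -0.06866546495568626, 'R': array([[ 0.73947874,  0.67277356,  0.02338661],
       [ 0.42360697, -0.43804539, -0.79288925],
       [-0.52319052,  0.59623148, -0.60891683]]), 't': array([-0.43582216, -0.23219363,  1.45360592])}
{'time': 0.1, 'position': array([0.21920161, 0.53082903, 0.23022781]), 'ee_rot': array([-0.61135139, -3.08078775,  0.00308443]), 'force': array([-0.46713216,  0.68845674,  0.6272106 ]), 'grip_width': 0.08541512480957902} 0.0187
```

View pics/top0.png

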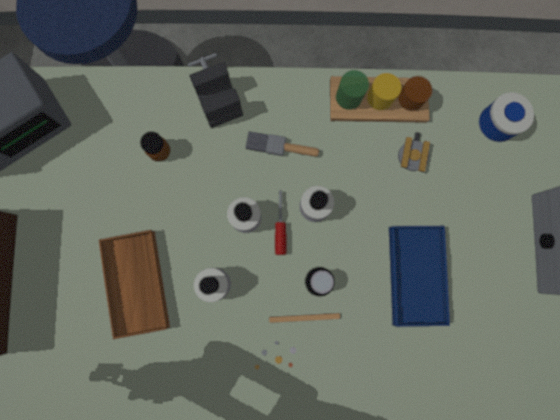

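View pics/scene0.png

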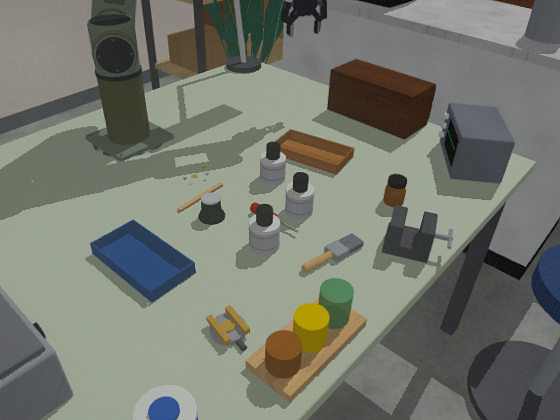

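The top view shows three tins with black knobs at about (243,213), (318,201) and (210,285). The wooden tray is at (134,284) and the blue tray at (419,275). The loupe is at (320,281), the screwdriver at (281,225), the pegwood at (305,318) and the brush at (283,145). Next I'll measure their positions.

```bash
cat > h.py <<'E'
from cell import env, kin, readout, optics, spot_in, trace
import numpy as np, cv2
from scipy.spatial.transform import Rotation as Ro
def cloud(d,m):
    f=210/np.tan(np.radians(m["fov_y"]/2))
    K=np.array([[f,0,m["cx"]],[0,f,m["cy"]],[0,0,1.]])
    v,u=np.mgrid[:420,:560]
    n=cv2.undistortPoints(np.stack([u,v],-1).reshape(-1,1,2).astype(np.float64),K,np.array([m["k1"],0,0,0,0.])).reshape(420,560,2)
    c=np.dstack([n[...,0]*d,n[...,1]*d,d])
    return (c-m["t"])@m["R"]
E
python3 - <<'E'
from h import *
for cam in ["top","scene"]:
    p,d=optics.camera(cam); P=cloud(d,optics.camera_model(cam)); 
    tb=P[200:400,360:380] if cam=="top" else P[330:340,100:150]
    print(cam,"table z",np.median(tb[...,2]))
    for r in trace("tin_1",cam):
        q=P[r["pixels"]&(d>0)]; k=q[(q[:,2]>.097)]
        if len(k)<5: print("tin?",r["score"],r["uv"],len(q),q.mean(0) if len(q) else 0);continue
        (c,rad)=cv2.minEnclosingCircle(k[:,:2].astype(np.float32))
        print("tin",r["score"],r["uv"],"knob",c,rad,np.median(k,0),k[:,2].max(),len(k))
    for n in["blue_tray","wood_tray","loupe","screwdriver","brush","jar","holder","pegwood"]:
        for r in trace(n,cam)[:1]:
            q=P[r["pixels"]&(d>0)&(P[...,2]<.2)]
            if "tray" in n: q=q[(q[:,2]>.02)]
            print(n,r["score"],r["uv"],cv2.minAreaRect(q[:,:2].astype(np.float32)),"z",np.percentile(q[:,2],[5,50,98]).round(3),len(q))
print(readout.state()["time"])
E
```

```text
top table z -0.0013052883711211537
tin 0.89 [315.2, 205.4] knob (0.6254147887229919, -0.07398345321416855) 0.017865926027297974 [ 0.62541741 -0.0743122   0.10086989] 0.10521533919780013 254
tin 0.83 [210.3, 281.7] knob (0.4576917886734009, 0.13715697824954987) 0.017702557146549225 [0.45735754 0.13689681 0.10081759] 0.10446559251755257 263
tin 0.79 [243.8, 215.9] knob (0.6000516414642334, 0.07563405483961105) 0.018008965998888016 [0.59996741 0.07527485 0.10050451] 0.10452015327084797 258
tin? 0.52 [271.0, 145.2] 1087 [0.75917833 0.01141005 0.0158347 ]
blue_tray 0.61 [416.8, 273.5] ((0.47965502738952637, -0.29444199800491333), (0.20749863982200623, 0.11587197333574295), 0.6932182908058167) z [0.021 0.028 0.031] 893
wood_tray 0.84 [135.1, 285.2] ((0.4565451145172119, 0.30660951137542725), (0.21090100705623627, 0.11590476334095001), 11.174426078796387) z [0.021 0.028 0.032] 947
loupe 0.68 [319.6, 281.6] ((0.4674297571182251, -0.08269038796424866), (0.05617574602365494, 0.056194182485342026), 84.56446075439453) z [0.008 0.052 0.057] 592
screwdriver 0.92 [279.8, 235.8] ((0.588107705116272,
[... 1846 characters left out ...]
071655), 44.00971603393555) z [0.011 0.02  0.024] 35
brush 0.62 [338.1, 248.8] ((0.7584002017974854, -0.00536724179983139), (0.15925802290439606, 0.05667753517627716), 86.02951049804688) z [0.005 0.016 0.02 ] 864
jar 0.84 [392.8, 189.4] ((0.7498258948326111, 0.2606247067451477), (0.05617118626832962, 0.24276913702487946), 23.898897171020508) z [0.006 0.044 0.071] 631
holder 0.88 [230.5, 328.2] ((0.7498262524604797, -0.2942967712879181), (0.07353172451257706, 0.09727896004915237), 74.7851791381836) z [0.004 0.014 0.024] 1179
pegwood 0.72 [194.3, 200.9] ((0.38940638303756714, -0.05487748235464096), (0.06581909209489822, 0.14284802973270416), 25.738616943359375) z [-0.001  0.005  0.009] 252
1.1
```

```bash
cat >> h.py <<'E'
ROT=np.array([0,np.pi,0.])
def frc(n=6):
    a=[]
    for _ in range(n): a.append(readout.state()["force"]); env.dwell(0.04)
    return np.mean(a,0),np.std(a,0)
def pick(x,y,zg=0.070,up=0.09):
    env.move_to([x,y,.17],ROT); env.dwell(.2); f0,s0=frc()
    env.move_straight([x,y,zg],feed=.1)
    env.clamp(50); w=readout.state()["grip_width"]
    env.move_straight([x,y,zg+.03],feed=.05); env.dwell(.3); f1,s1=frc()
    s=readout.state(); print("width",w,s["grip_width"],"f0",f0.round(2),"f1",f1.round(2),"std",s1.round(2),"dz",(f1-f0)[2],"pos",s["position"],"t",s["time"])
def see(name,cam="scene"):
    p,d=optics.camera(cam); cv2.imwrite(f"pics/{name}.png",p[:,:,::-1])
E
python3 - <<'E'
from h import *
for p in [(.457,.1355,.07),(.6255,-.0755,.25),(.43,-.295,.25),(.53,-.295,.08),(.405,.297,.08),(.506,.316,.25),(.601,.0737,.07)]: print(kin.inverse_kinematics(p,ROT))
pick(.457,.1355); see("a1")
E
```

```text
[ 1.06401329e-01  2.05352863e-01  1.91752364e+00 -4.44089210e-16
  1.01871615e+00 -1.46439500e+00]
[-0.25736949  0.30908739  1.3753341   0.          1.45717116 -1.82816582]
[-0.76736568  0.07763496  1.64864007  0.          1.41531762 -2.33816201]
[-0.65049285  0.4309187   1.58515192  0.          1.12552204 -2.22128918]
[ 4.60259938e-01  2.37670800e-01  1.85055958e+00 -4.44089210e-16
  1.05336227e+00 -1.11053639e+00]
[ 4.13242921e-01  2.38237620e-01  1.46416826e+00 -4.44089210e-16
  1.43918677e+00 -1.15755341e+00]
[-2.08267689e-02  4.42403112e-01  1.59278609e+00 -4.44089210e-16
  1.10640345e+00 -1.59162310e+00]
width 0.03477000298754219 0.03475886532333461 f0 [ 0.37  0.09 -0.22] f1 [-0.06  0.05 -4.58] std [0.43 0.27 0.52] dz -4.3648934219791204 pos [0.4569585  0.13550224 0.09993433] t 6.2167
```

View pics/a1.png

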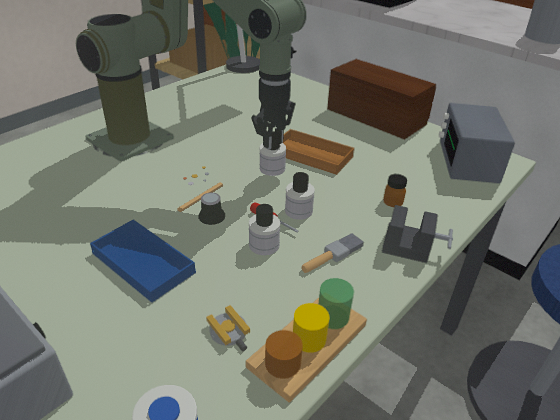

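Tin at (0.457, 0.136) is held upright, and the 4.4 N change puts it at about 0.44 kg, so it's full. It goes to the blue tray.

```bash
cat >> h.py <<'E'
def place(x,y,zg=0.070):
    p=readout.state()["position"]
    env.move_straight([p[0],p[1],.22],feed=.12)
    env.move_straight([x,y,.22],feed=.18)
    env.move_straight([x,y,zg+.02],feed=.12); env.dwell(.3)
    hit=env.move_straight([x,y,zg+.002],feed=.015,stop_force=2.5)
    s=readout.state(); print("hit",hit,s["position"],s["force"].round(2),"t",s["time"])
def release(x,y,name):
    env.open_jaws(); z=readout.state()["position"][2]
    env.move_straight([x,y,z+.05],feed=.08); env.move_straight([x,y,.22],feed=.2)
    see(name); print(readout.state()["time"])
E
python3 - <<'E'
from h import *
place(.43,-.295)
E
```

```text
hit True [ 0.4298775  -0.2948187   0.07546925] [-0.13  0.34  6.05] t 12.4
```

```bash
python3 - <<'E'
from h import *
release(.43,-.295,"a2")
pick(.6255,-.0755); see("a3")
E
```

```text
14.4083
width 0.034715540529236984 0.03501566074210397 f0 [ 0.38  0.1  -0.09] f1 [-0.5  -0.03 -3.79] std [0.35 0.38 0.17] dz -3.7039846892893036 pos [ 0.6254923  -0.07550485  0.09995264] t 18.9667
```

View pics/a3.png

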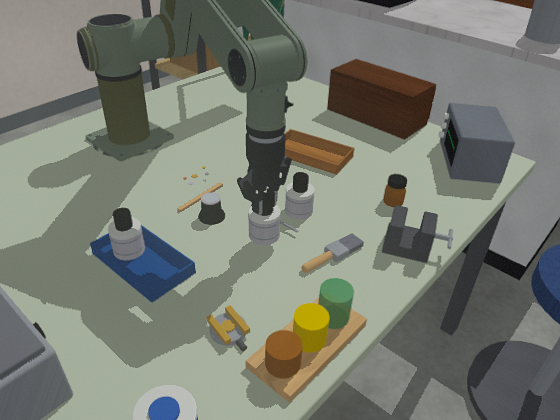

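The first tin stands upright in the blue tray at about (125,235). The second tin weighs about 3.7 N, so it's also full.

```bash
python3 - <<'E'
from h import *
place(.53,-.295)
E
```

```text
hit True [ 0.52980969 -0.29484712  0.07556612] [0.07 1.32 5.56] t 24.075
```

```bash
python3 - <<'E'
from h import *
release(.53,-.295,"a4")
pick(.601,.0737); see("a5")
E
```

```text
26.0833
width 0.034624073630526137 0.034880057025275635 f0 [-0.04  0.15  0.11] f1 [-0.19 -0.06 -0.95] std [0.51 0.42 0.29] dz -1.0606561112297321 pos [0.60096043 0.0736801  0.09991495] t 30.9167
```

View pics/a5.png

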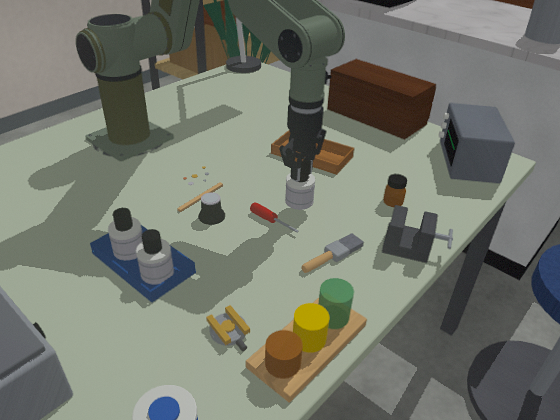

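Two full tins stand in the blue tray. The third weighs 1.06 N, so it's empty and goes to the centre of the wooden tray.

```bash
python3 - <<'E'
from h import *
place(.4565,.3055)
E
```

```text
hit True [0.45634916 0.30549376 0.07546697] [0.04 0.35 5.75] t 36.2167
```

```bash
python3 - <<'E'
from h import *
release(.4565,.3055,"a6")
env.move_to([.219,.531,.231],[-0.611,-3.081,0])
p,d=optics.camera("top"); cv2.imwrite("pics/a7.png",p[:,:,::-1]); P=cloud(d,optics.camera_model("top"))
for r in trace("tin_1","top"):
    q=P[r["pixels"]&(d>0)]; k=q[q[:,2]>.1]
    if len(k)>5: print("tin",r["score"],cv2.minEnclosingCircle(k[:,:2].astype(np.float32)),np.median(k[:,2]))
for n in["loupe","screwdriver","brush","jar","holder","pegwood"]:
    for r in trace(n,"top")[:1]: 
        q=P[r["pixels"]&(d>0)&(P[...,2]<.2)]; print(n,r["uv"],cv2.minAreaRect(q[:,:2].astype(np.float32)))
print(readout.state()["time"])
E
```

```text
38.225
tin 0.95 ((0.5318508744239807, -0.2934146225452423), 0.018420938402414322) 0.10549167147611845
tin 0.88 ((0.45570722222328186, 0.3052988350391388), 0.01819458231329918) 0.1057501196020331
tin 0.58 ((0.4286215305328369, -0.2926311194896698), 0.018732383847236633) 0.10529417133362558
loupe [321.7, 282.6] ((0.4658086597919464, -0.08560201525688171), (0.05908921733498573, 0.05852430686354637), 0.11492682993412018)
screwdriver [280.2, 235.6] ((0.5877939462661743, -0.00013175886124372482), (0.137415811419487, 0.025850357487797737), 0.7848522067070007)
brush [271.4, 143.3] ((0.7586755752563477, -0.0017228126525878906), (0.1631869077682495, 0.04645729064941406), 77.92373657226562)
holder [413.5, 153.9] ((0.7528760433197021, -0.2948988080024719), (0.06452368199825287, 0.08860882371664047), 76.66877746582031)
pegwood [302.2, 318.5] ((0.38852232694625854, -0.05191100388765335), (0.014663699083030224, 0.145763099193573), 3.753739595413208)
39.8667
```

View pics/a7.png

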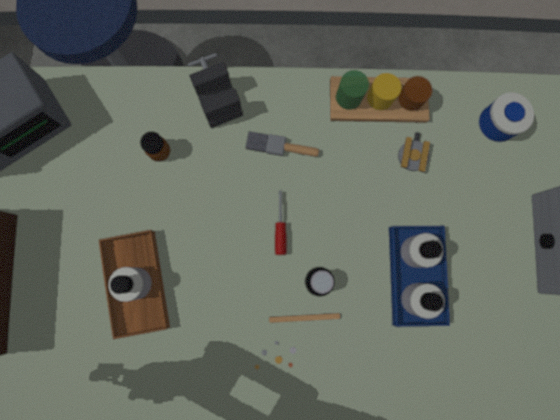

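The final top view shows two upright tins in the blue tray, at (424,251) and (423,301), and one in the wooden tray at (128,284). The other items look unmoved.

```bash
python3 - <<'E'
from h import *
env.job_done(); print(readout.state()["time"])
E
```

```text
the job is handed in; nothing more can be done
the job is handed in; nothing more can be done
```

I lifted each tin by its knob to weigh it, sorted all three, and handed the job in at about 40 s of the 67 s allowed.

| Where the tin started (x, y in m) | Weight felt | Verdict | Where it is now |
|---|---|---|---|
| (0.457, 0.136) | 4.4 N | full | blue tray |
| (0.626, -0.076) | 3.7 N | full | blue tray |
| (0.601, 0.074) | 1.06 N | empty | wooden tray |

- **Weights:** 3.7 N is about 0.38 kg, just under the stated range for a full tin. That is within the sensor noise and far from the 0.11 kg of an empty one.
- **Placing:** each tin was lowered until contact was felt, at the height expected for the tray floor, before I opened the jaws. In the last top view the knob tops were at about 105.5 mm, where a tin standing upright on the tray floor (107 mm expected) should be, within the 2 mm calibration.
- **Other items:** the loupe, screwdriver, brush, holder and pegwood measured within about 3 mm of where they started, which is the measuring noise. The network did not report the jar in the last picture, but by eye it is in the same place.
- **Robot:** it was parked clear of everything with the gripper open.

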